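# Jog the mushroom feeder from its control box

### The arm

A 6-joint arm with a two-finger parallel gripper is mounted at the origin on a cart in front of the work surface, level with it; the furniture and walls round the work are solid. World frame = base frame: x ahead of the robot, y to its left, z up, the work surface at z = 0. Lengths are in m, angles in rad, forces in N, time in s.
With the tool pointing down it reaches from about 0.375 to 0.975 m from the base axis. Payload 3.8 kg.
Tool frame: the origin (TCP) lies midway between the tips of the shut fingers; the grasp point (between the pads) lies 19 mm behind it; z points along the fingers, y is the line along which they close (so a half turn about z gives the same grasp; the last joint's range is limited). The gripper opens to 85 mm and grips with 20 to 120 N. Pads are 22 mm wide; open, the fingers measure 114 mm over their backs; the gripper's body (76 mm by 85 mm) begins 54 mm behind the grasp point. The pads swing forward as they close: fully open they stand 13 mm farther back than shut.
Start: joints at [1.255, 0.264, 1.604, -0, 1.274, -0.037], TCP at [0.186, 0.649, 0.231] pointing down, gripper open.
Joint ranges: [-2.63, 2.63], [-0.94, 2.18], [0.31, 2.57], [-1.31, 4.45], [0, 2.66], [-2.55, 2.55]. Speed limits (rad/s): [2.57, 2.57, 3.14, 3.14, 3.14, 3.14].

### API

Orientations are given as a rotation vector (axis times angle).
In Python, from workcell import bot, cams gives the robot as it stands.
- The arm moves only by the tool play_rows, never from a script. Its argument "rows" is a list of rows, each a list of 2 entries, a list of its own where there are three numbers: the shift along the tool's x, y, z scaled (see below), then the turn, a rotation vector about the tool's x, y, z scaled (see below). A call has 1 to 20 rows; each row is the pose to reach, as a shift and turn from the pose commanded when the call began, along the tool's axes at that moment; what a row does not reach only later rows make up. The controller multiplies each number of a shift by 250 mm and each number of a turn by 45 degrees. A row lasts 1/12 s, in which the tool goes at most 41.7 mm and 7.16 degrees, less where a joint would pass 70% of its speed; a pose out of reach is approached as far as the arm can. A call with a number of a shift or a turn outside -1 to 1 is refused whole. A call with a gripper value outside its range is refused whole. "claw" is the opening, from -1 (shut) to 1 (fully open), set as the call begins (left out, the last holds). The fingers move at their own pace and stop on an object; "newtons" is the grip in N (left out, the last holds). Time passes only in rows, so rows that repeat a pose let the fingers close. It gives the time, the measured TCP pose, the force, the opening and the grip force at its end, in the units of the state.
- bot.read_state(): the state, without advancing time (a new reading comes with each control period).
- cams.read_camera(name): name is "scene" or "top" or "wrist"; returns a dict with "image" (384x512x3 uint8, red, green, blue), "K" (3x3 intrinsics, pixels), "T" (4x4, takes a point from camera to world coordinates); the wrist camera has in their place "mount" (4x4, takes a point from camera to tool coordinates, whose origin is the TCP and whose axes are the flange's). Camera axes: x right, y down, z forward; pixel columns grow to the right and rows downward; lengths in m; the calibration is good to about 2 mm. A picture is of the moment at which its call begins: read the wrist's pose just before it. There is no depth.
- bot.finish_job(): hands the job in; it is judged then, once.
The state is a dict: "time": time; "q": joint angles; "joint_vel": joint speeds; "joint_torque": joint torques, N m; "tool_pos": TCP position; "tcp_rot": TCP orientation; "wrist_force": force on the tool from outside, world axes, zero at the start; "torque": the same for the moment, N m; "width": opening from 0.0 (shut) to 1.0 (fully open); "grip_force": force on a finger pad.
Only numpy, scipy, OpenCV 4.12 (cv2) and the standard library are available. Lean on these libraries where they do the work, as an engineer would, in place of code of your own. Each camera call takes 0.05 s, during which the arm holds its last target. There are 200 camera calls.

### The job

Get the mushroom feeder jogging from the steel control box, pressing with the fingertips: first tip the rocker switch over by pressing its raised end down, then push the tall narrow plunger in so that it stays in, and last press the wide mushroom-head button down and keep it held down: the program finishes while still holding it. Do not press the square key, do not work a later control before the earlier ones are done, and do not pick up or shift the tally counter, thermometer and bottle that stand about.

Things in the scene. Friction and masses are not known exactly. Their poses are not given: they have to be found in the camera images.
- control_box: Steel control box, 116 (x) x 326 (y) x 60 mm high, fixed to the table; origin at the centre of its underside, on the table; its long side is y. Four control units sit in a row along y on its flat top, at y = -114, -38, 38 and 114 mm, in an order that changes; all controls are black plastic.
- rocker_unit: Unit that carries the rocker switch. It is a 92 x 68 x 5 mm aluminium plate screwed on top of the control box, origin at the centre of the plate's underside, axes those of the control box (z up, x along the plate's 92 mm side, away from the robot when the box's yaw is 0). 
- rocker (a joint): Rocker switch, a straight flat paddle 60 (along unit x) x 26 mm, pivoting on the unit's y axis 12 mm above the unit's origin, in a low frame 13 mm high. Value in rad: near 0 (0 to 0.05) = off, the far (+x) end raised, its top 28 mm above the unit's origin; 0.40 = fully on, that end pressed down (by about 10 mm). Stiff (0.03 N m of friction, 2 to 4 N at the end); it stays where it is left.
- rocker_press (a point): Point on the top face of the rocker's raised end, 24 mm from the pivot, where to press down; moves with the rocker.
- plunger_unit: Unit that carries the plunger. It is a 92 x 68 x 5 mm aluminium plate screwed on top of the control box, origin at the centre of the plate's underside, axes those of the control box (z up, x along the plate's 92 mm side, away from the robot when the box's yaw is 0). 
- plunger (a joint): Push-in plunger, an upright round knob 28 mm in diameter and the tallest control; its top stands 47 mm above the unit's origin when out. Value in m: near 0 (0 to 0.002) = out, 0.012 = fully in (12 mm down). Held by about 3 N of friction only; it stays where it is pushed.
- plunger_top (a point): Centre of the plunger's top face; moves with it.
- jog_unit: Unit that carries the mushroom-head button. It is a 92 x 68 x 5 mm aluminium plate screwed on top of the control box, origin at the centre of the plate's underside, axes those of the control box (z up, x along the plate's 92 mm side, away from the robot when the box's yaw is 0). 
- jog (a joint): Wide round mushroom-head button, 50 mm in diameter, its top 32 mm above the unit's origin when up. Value in m: 0 = up, 0.008 = fully down. Spring return: 2 N to start it, 6 N fully down.
- jog_top (a point): Centre of the mushroom head's top face; moves with it.
- key_unit: Unit that carries the square key, not to be pressed. It is a 92 x 68 x 5 mm aluminium plate screwed on top of the control box, origin at the centre of the plate's underside, axes those of the control box (z up, x along the plate's 92 mm side, away from the robot when the box's yaw is 0). 
- square_key (a joint): Square key 26 x 26 mm, its top 24 mm above the unit's origin. Value in m: 0 = up, 0.005 = down. Spring return; leave it alone.
- tally_counter: Loose hand tally counter, 52 x 55 x 34 mm, beside the box's +y end; origin at its underside. Leave it.
- probe_thermometer: Loose probe thermometer lying in front of the box (-x side), 26 x 161 x 22 mm; origin at its underside. Leave it.
- bottle_green: Loose white bottle with a green cap standing behind the box (+x side), 62 mm across, 156 mm high; origin at its underside. Leave it.

How it is judged:
On the way, in this order (a step that is already met when the one before it is completed fails the run):
1. the rocker is tipped over to on (at least 0.32 of 0.40 rad) (value of joint rocker above 0.32 rad), for 0.1 s.
2. the plunger is pushed in (at least 9 of 12 mm) (value of joint plunger above 0.009 m), for 0.1 s.
3. the mushroom-head button is down (at least 5 of 8 mm) (value of joint jog above 0.005 m), for 0.2 s.
At the end, for the whole second after the job is handed in: The rocker is on (at least 0.32 rad), the plunger is in (at least 9 mm), and the fingers still hold the mushroom-head button down (at least 5 of its 8 mm, with over 1 N) (value of joint rocker above 0.32 rad and value of joint plunger above 0.009 m and value of joint jog above 0.005 m and contact force between the fingers and jog_unit above 1 N); the arm keeps its last pose, push and grip.
It fails at once if the square key is pressed (over 2 mm) (value of joint square_key above 0.002 m).
It fails at once if the plunger is pushed in (over 5 mm) while the rocker is off (value of joint plunger above 0.005 m and value of joint rocker below 0.28 rad).
It fails at once if the mushroom-head button is pressed (over 3 mm) while the rocker is off or the plunger is out (value of joint jog above 0.003 m and (value of joint rocker below 0.28 rad or value of joint plunger below 0.008 m)).
It fails at once if the tally counter, thermometer or bottle is lifted, carried or shifted by more than 20 mm (distance of any of tally_counter, probe_thermometer, bottle_green from where it was at the start of the episode above 0.02 m).
It also fails if it takes over 43 s, if anything falls off the work surface, if the arm or the gripper's body presses on something with over 40 N, if the wrist force passes 120 N, or if a joint passes its speed limit or range.

## Working session

There is one attempt and no reset: what is moved stays moved. The work goes in short steps, Python scripts to look and compute and a tool call to move; the robot and the scene stay as the last step left them, time stands still between calls to the robot, and variables do not carry over. Pictures are saved under pics/ and viewed, at most 10 in all, crops included, and the job is handed in when it is done.

Besides the shell and the picture viewer there is one more tool, called after "Emit:" by a JSON object that holds its "fn" and its "kwargs". play_rows: Moves the arm, as the interface text tells. Its arguments: {"type":"object","properties":{"rows":{"type":"array","items":{"type":"array"}},"claw":{"type":"number"},"newtons":{"type":"number"}},"required":["rows"]}

```bash
mkdir -p pics
python3 - <<'E'
from workcell import bot,cams
import cv2,numpy as np
s=bot.read_state();print({k:np.round(s[k],3).tolist() for k in s})
for n in("top","scene"):
    c=cams.read_camera(n);cv2.imwrite(f"pics/{n}.png",c["image"][...,::-1]);np.savez(f"pics/{n}.npz",**{k:c[k] for k in("K","T","image")})
    print(n,np.round(c["K"],1).tolist(),np.round(c["T"],3).tolist())
E
```

```text
{'time': 0.0, 'q': [1.255, 0.265, 1.605, 0.0, 1.274, -0.037], 'joint_vel': [-0.001, 0.001, 0.001, 0.002, -0.0, 0.001], 'joint_torque': [0.001, -51.509, -36.733, 0.0, 0.012, -0.0], 'tool_pos': [0.186, 0.648, 0.23], 'tcp_rot': [-0.437, -3.111, 0.003], 'wrist_force': [-0.228, -0.07, 0.118], 'torque': [0.03, 0.025, -0.053], 'grip_force': 0.0, 'width': 1.001}
top [[485.9, 0.0, 255.3], [0.0, 485.9, 189.2], [0.0, 0.0, 1.0]] [[-0.021, -0.994, 0.106, 0.479], [-0.999, 0.024, 0.023, 0.075], [-0.025, -0.106, -0.994, 1.008], [0.0, 0.0, 0.0, 1.0]]
scene [[352.9, 0.0, 249.9], [0.0, 352.9, 195.9], [0.0, 0.0, 1.0]] [[0.868, -0.242, 0.433, 0.205], [-0.496, -0.389, 0.776, -0.549], [-0.02, -0.889, -0.458, 0.474], [0.0, 0.0, 0.0, 1.0]]
```

View pics/top.png

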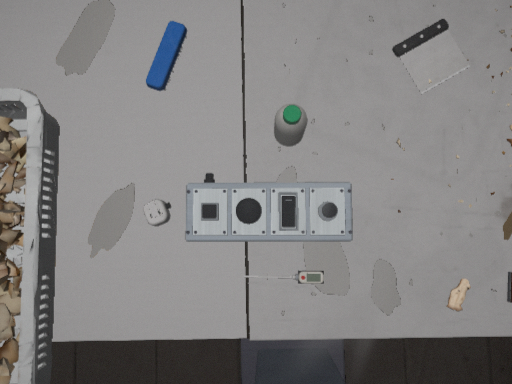

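View pics/scene.png

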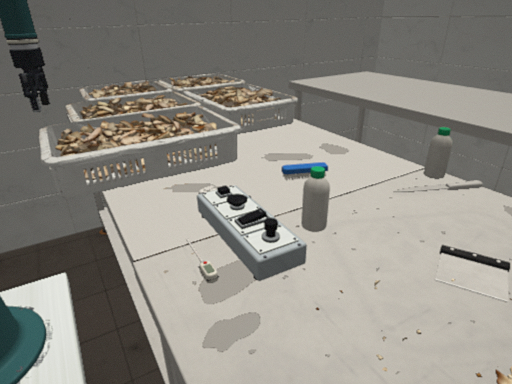

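The top view shows the units from left (+y) to right: key (209,212), mushroom (248,210), rocker (288,211) and plunger (329,211). The box is nearly square to the image, with the bottle behind it at (290,120) and the thermometer in front at (300,277).

```bash
cat > h.py <<'E'
import numpy as np,cv2
def ray(c,u,v,z):
    d=c["T"][:3,:3]@np.linalg.solve(c["K"],[u,v,1.]);o=c["T"][:3,3];return o+d*(z-o[2])/d[2]
E
python3 - <<'E'
from h import *
c=dict(np.load("pics/top.npz"));im=c["image"];R=im[...,0].astype(int);B=im[...,2].astype(int)
g=cv2.cvtColor(im,cv2.COLOR_RGB2GRAY)
print(im[235,220],im[225,228],im[300,200])
m=((B-R)>8).astype(np.uint8);m[:170]=0;m[255:]=0;m[:,:175]=0;m[:,365:]=0
m=cv2.morphologyEx(m,cv2.MORPH_CLOSE,np.ones((7,7)))
ct=max(cv2.findContours(m,0,2)[0],key=cv2.contourArea)
r=cv2.minAreaRect(ct);print(r)
P=np.array([ray(c,u,v,.06)[:2] for u,v in cv2.boxPoints(r)]);print(P,P.mean(0),[np.linalg.norm(P[i]-P[i-1]) for i in range(4)])
k=(g<60).astype(np.uint8);k[:188]=0;k[236:]=0;k[:,:190]=0;k[:,350:]=0
for q in cv2.findContours(k,0,2)[0]:
    if cv2.contourArea(q)>60:
        (u,v),s,a=cv2.minAreaRect(q);print(np.round([u,v,*s,a],1),[ (z,ray(c,u,v,z).round(4)[:2]) for z in(.084,.092,.107)])
cv2.imwrite("pics/crop.png",cv2.resize(im[170:255,175:365,::-1],None,fx=4,fy=4,interpolation=2))
E
```

```text
[132 137 143] [137 144 153] [152 151 151]
((268.5, 211.0), (58.0, 165.0), 90.0)
[[ 0.59779934  0.23301604]
 [ 0.58992808 -0.09075523]
 [ 0.47721992 -0.08601964]
 [ 0.48403462  0.23371131]] [0.53724549 0.07248812] [np.float64(0.11376684319018215), np.float64(0.3238669362838355), np.float64(0.1128076049569794), np.float64(0.3198035657722021)]
[209. 211.  12.  12.  90.] [(0.084, array([0.538 , 0.1853])), (0.092, array([0.5375, 0.1844])), (0.107, array([0.5365, 0.1826]))]
[248.  210.5  23.   24.   90. ] [(0.084, array([0.5372, 0.1109])), (0.092, array([0.5367, 0.1106])), (0.107, array([0.5358, 0.11  ]))]
[288.  210.5  29.   12.   90. ] [(0.084, array([0.5355, 0.0348])), (0.092, array([0.535 , 0.0352])), (0.107, array([0.5341, 0.0358]))]
```

View pics/crop.png

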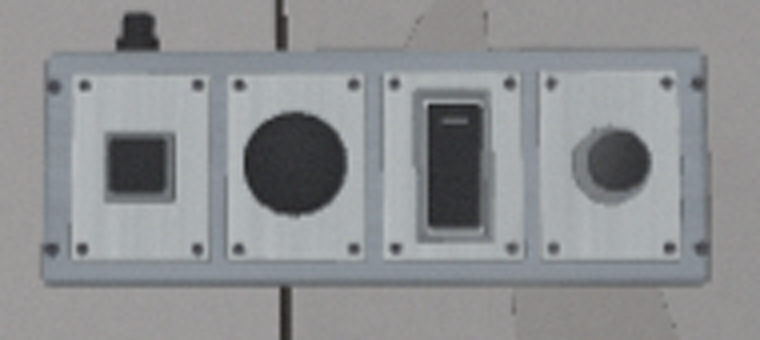

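Emit:
{"fn": "play_rows", "kwargs": {"rows": [[[-1,-0.93,0],[0,0,-0.355]],[[-1,-0.93,0],[0,0,-0.355]],[[-1,-0.93,0],[0,0,-0.355]],[[-1,-0.93,0],[0,0,-0.355]],[[-1,-0.93,0],[0,0,-0.355]],[[-1,-0.93,0],[0,0,-0.355]],[[-1,-0.93,0],[0,0,-0.355]],[[-1,-0.93,0],[0,0,-0.355]],[[-1,-0.93,0],[0,0,-0.355]],[[-1,-0.93,0],[0,0,-0.355]],[[-1,-0.93,0],[0,0,-0.355]],[[-1,-0.93,0],[0,0,-0.355]]], "claw": -1, "newtons": 40}}

```text
time: 1.1
tool_pos: [0.3616, 0.3576, 0.2312]
tcp_rot: [0.001, -3.141, -0.001]
wrist_force: [0.1, -0.1, -0.7]
width: -0.0
grip_force: 0.0
```

Run:
```python
from h import *
from scipy.spatial.transform import Rotation as Ro
from workcell import bot
c=dict(np.load("pics/top.npz"))
print("plunger",ray(c,330,210,.107),"cap",ray(c,291,114,.156))
s=bot.read_state();print(s["time"],s["tool_pos"],s["width"]);print(Ro.from_rotvec(s["tcp_rot"]).as_matrix().round(3))
```

```text
plunger [ 0.53325709 -0.0417102   0.107     ] cap [0.70373178 0.02771133 0.156     ]
1.1 [0.36156898 0.35758255 0.23116522] -0.0001761757708683194
[[-1.    -0.001 -0.001]
 [-0.001  1.     0.001]
 [ 0.001  0.001 -1.   ]]
```

Emit:
{"fn": "play_rows", "kwargs": {"rows": [[[-0.79,-1,0],[0,0,0]],[[-0.79,-1,0],[0,0,0]],[[-0.79,-1,0],[0,0,0]],[[-0.79,-1,0],[0,0,0]],[[-0.79,-1,0],[0,0,0]],[[-0.79,-1,0],[0,0,0]],[[-0.79,-1,0],[0,0,0]],[[-0.79,-1,0],[0,0,0]],[[-0.79,-1,0],[0,0,0]],[[-0.79,-1,0],[0,0,0]],[[-0.79,-1,0],[0,0,0]]]}}

```text
time: 2.02
tool_pos: [0.5592, 0.1083, 0.2308]
tcp_rot: [0.002, -3.14, -0.001]
wrist_force: [0.0, 0.0, 0.5]
width: -0.004
grip_force: 0.0
```

Emit:
{"fn": "play_rows", "kwargs": {"rows": [[[0,-0.292,0.2],[0,0,0]],[[0,-0.292,0.4],[0,0,0]],[[0,-0.292,0.48],[0,0,0]],[[0,-0.292,0.48],[0,0,0]],[[0,-0.292,0.48],[0,0,0]],[[0,-0.292,0.48],[0,0,0]],[[0,-0.292,0.48],[0,0,0]],[[0,-0.292,0.48],[0,0,0]]]}}

```text
time: 2.68
tool_pos: [0.5617, 0.0351, 0.1141]
tcp_rot: [-0.003, 3.137, 0.001]
wrist_force: [-0.8, 0.3, -0.2]
width: -0.003
grip_force: 0.0
```

Run:
```python
from workcell import bot,cams
import cv2,numpy as np
s=bot.read_state();print(s["tool_pos"],s["wrist_force"])
a=cams.read_camera("top")["image"][160:260,175:365,::-1];b=cams.read_camera("wrist")["image"][...,::-1]
cv2.imwrite("pics/two.png",np.vstack([cv2.resize(a,(512,270),interpolation=2),cv2.resize(b,(400,300)) if 0 else cv2.resize(b,(512,384))[:330]]))
```

```text
[0.56167927 0.03505568 0.11408063] [-0.81665096  0.34053418 -0.18147782]
```

View pics/two.png

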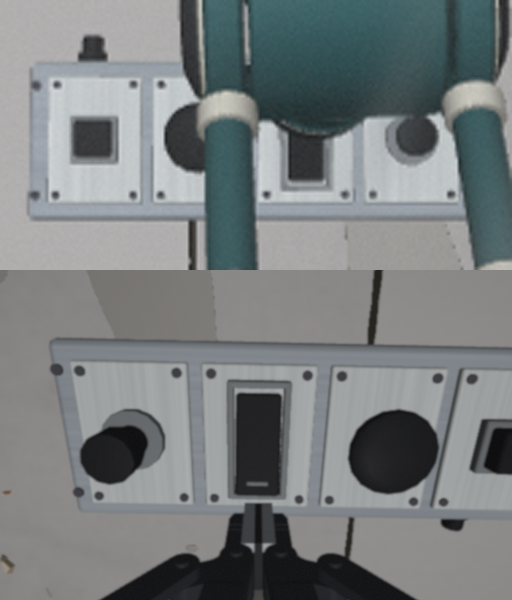

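The wrist view shows the shut fingertips (258,510) just over the rocker's marked, raised end, with the plunger and mushroom well to the sides. Pressing down now.

Emit:
{"fn": "play_rows", "kwargs": {"rows": [[[0.016,0,0.05],[0,0,0]],[[0.016,0,0.09],[0,0,0]],[[0.016,0,0.1],[0,0,0]],[[0.016,0,0.11],[0,0,0]],[[0.016,0,0.12],[0,0,0]],[[0.016,0,0.13],[0,0,0]],[[0.016,0,0.14],[0,0,0]],[[0.016,0,0.148],[0,0,0]],[[0.016,0,0.148],[0,0,0]],[[0.016,0,0.148],[0,0,0]]]}}

```text
time: 3.62
tool_pos: [0.5572, 0.0337, 0.0786]
tcp_rot: [0.0, 3.139, 0.0]
wrist_force: [-8.1, 0.0, 24.0]
width: -0.001
grip_force: 10.8
```

Emit:
{"fn": "play_rows", "kwargs": {"rows": [[[0,0,-0.1],[0,0,0]],[[0,0,-0.2],[0,0,0]],[[0,0,-0.24],[0,0,0]],[[0,0,-0.24],[0,0,0]],[[0,0,-0.24],[0,0,0]],[[0,0,-0.24],[0,0,0]]]}}

```text
time: 4.12
tool_pos: [0.5544, 0.0335, 0.1325]
tcp_rot: [-0.0, -3.139, 0.0]
wrist_force: [0.6, 0.7, 0.2]
width: -0.003
grip_force: 0.0
```

Run:
```python
from workcell import bot,cams
import cv2,numpy as np
s=bot.read_state();print(s["tool_pos"],s["wrist_force"])
a=cams.read_camera("scene")["image"][170:280,180:320,::-1];b=cams.read_camera("wrist")["image"][...,::-1]
cv2.imwrite("pics/two2.png",np.vstack([cv2.resize(a,(512,300),interpolation=2),b[:300]]))
```

```text
[0.55438806 0.03353539 0.13251827] [0.56281706 0.67293593 0.18917045]
```

View pics/two2.png

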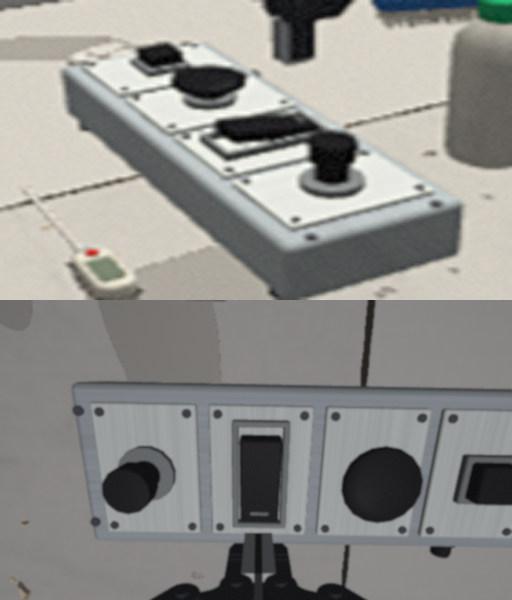

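The rocker has tipped: its near end now stands up and the far end is down, as the gap at (260,432) in the wrist view shows. Next is the plunger.

Emit:
{"fn": "play_rows", "kwargs": {"rows": [[[0.082,-0.3,-0.03],[0,0,0]],[[0.082,-0.3,-0.03],[0,0,0]],[[0.082,-0.3,-0.03],[0,0,0]],[[0.082,-0.3,-0.03],[0,0,0]],[[0.082,-0.3,0],[0,0,0]],[[0.082,-0.3,0.06],[0,0,0]],[[0.082,-0.3,0.09],[0,0,0]],[[0.082,-0.3,0.105],[0,0,0]],[[0.082,-0.3,0.12],[0,0,0]],[[0.082,-0.3,0.135],[0,0,0]],[[0.082,-0.3,0.15],[0,0,0]],[[0.082,-0.3,0.16],[0,0,0]],[[0.082,-0.3,0.17],[0,0,0]],[[0.082,-0.3,0.17],[0,0,0]],[[0.082,-0.3,0.17],[0,0,0]]]}}

```text
time: 5.47
tool_pos: [0.5357, -0.041, 0.0949]
tcp_rot: [0.0, 3.141, 0.001]
wrist_force: [-8.5, 3.3, 19.1]
width: 0.004
grip_force: 9.3
```

Emit:
{"fn": "play_rows", "kwargs": {"rows": [[[0,0,-0.1],[0,0,0]],[[0,0,-0.18],[0,0,0]],[[0,0,-0.18],[0,0,0]],[[0,0,-0.18],[0,0,0]],[[-0.006,0.61,-0.18],[0,0,0]],[[-0.006,0.61,-0.18],[0,0,0]],[[-0.006,0.61,-0.18],[0,0,0]],[[-0.006,0.61,-0.18],[0,0,0]],[[-0.006,0.61,-0.18],[0,0,0]],[[-0.006,0.61,-0.18],[0,0,0]],[[-0.006,0.61,-0.18],[0,0,0]]]}}

```text
time: 6.38
tool_pos: [0.5359, 0.1108, 0.1355]
tcp_rot: [0.001, -3.14, 0.001]
wrist_force: [-0.6, 0.3, -0.1]
width: -0.003
grip_force: 0.0
```

Run:
```python
from workcell import bot,cams
import cv2,numpy as np
s=bot.read_state();print(s["tool_pos"],s["wrist_force"])
a=cams.read_camera("scene")["image"][170:280,180:320,::-1];b=cams.read_camera("wrist")["image"][...,::-1]
cv2.imwrite("pics/two3.png",np.vstack([cv2.resize(a,(512,300),interpolation=2),b[:300]]))
```

```text
[0.53587459 0.11075291 0.13550812] [-0.64886166  0.33002227 -0.07899745]
```

View pics/two3.png

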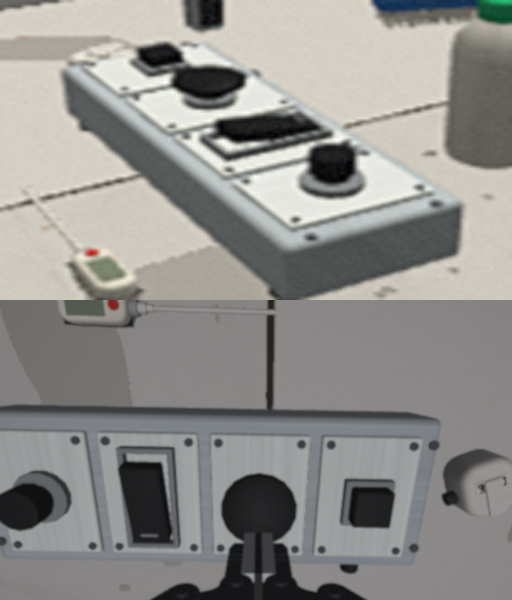

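The plunger sits lower now, at about (332,160), and the rocker is still on. The fingertips are over the mushroom head, so I'll press and hold it.

Emit:
{"fn": "play_rows", "kwargs": {"rows": [[[0,0,0.08],[0,0,0]],[[0,0,0.14],[0,0,0]],[[0,0,0.16],[0,0,0]],[[0,0,0.175],[0,0,0]],[[0,0,0.19],[0,0,0]],[[0,0,0.2],[0,0,0]],[[0,0,0.21],[0,0,0]],[[0,0,0.22],[0,0,0]],[[0,0,0.22],[0,0,0]],[[0,0,0.22],[0,0,0]],[[0,0,0.22],[0,0,0]],[[0,0,0.22],[0,0,0]],[[0,0,0.22],[0,0,0]]]}}

```text
time: 7.57
tool_pos: [0.5371, 0.1106, 0.0839]
tcp_rot: [-0.001, 3.141, -0.001]
wrist_force: [-5.8, -4.7, 13.0]
width: 0.003
grip_force: 6.0
```

The TCP is at z = 0.0839 with 13 N, so the button is fully down and held.

```bash
python3 -c "
from workcell import bot
print(bot.read_state()['wrist_force']);print(bot.finish_job())"
```

```text
[-5.77097189 -4.7344353  13.02170961]
the job is handed in; nothing more can be done
None
```

I tipped the rocker on, pushed the plunger in and handed the job in with the fingertips holding the mushroom-head button fully down at about 13 N; the square key and loose items were left alone, and no verdict came back.

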